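# Set the end cap of the tipped lens cell

## Robot

A 7-joint arm with a two-finger parallel gripper is mounted at the origin on the work surface; the furniture and walls round the work are solid. World frame = base frame: x ahead of the robot, y to its left, z up, the work surface at z = 0. Lengths are in m, angles in rad, forces in N, time in s.
With the tool pointing down it reaches from about 0.4 to 0.925 m from the base axis. Payload 5.6 kg.
Tool frame: the origin (TCP) lies midway between the tips of the shut fingers; the grasp point (between the pads) lies 19 mm behind it (manip.pinch_z is the distance from the TCP to the grasp point, in m); z points along the fingers, y is the line along which they close (so a half turn about z gives the same grasp; the last joint's range is limited). The gripper opens to 85 mm and grips with 20 to 120 N. Pads are 22 mm wide; open, the fingers measure 114 mm over their backs; the gripper's body (76 mm by 85 mm) begins 54 mm behind the grasp point. The pads swing forward as they close: fully open they stand 13 mm farther back than shut.
Start: joints at [1.064, 0.468, -0.012, 1.603, 0.006, 1.071, -0.056], TCP at [0.291, -0.581, 0.195] pointing down, gripper open.
Joint ranges: [-2.53, 2.53], [-0.31, 2.02], [-1.57, 1.55], [0.28, 2.44], [-1.29, 4.43], [0.15, 1.84], [-2.92, 2.92]. Speed limits (rad/s): [2.57, 2.57, 3.14, 3.14, 3.14, 3.14, 3.14].

## Interface

Orientations are given as a unit quaternion [x, y, z, w].
In Python, from plant import manip gives the robot as it stands.
- The arm moves only by the tool apply_moves, never from a script. Its argument "deltas" is a list of rows, each a list of 7 numbers: the closure in counts, from 0 (fully open) to 255 (shut), then the shift along the tool's x, y, z in mm, then the turn, a rotation vector about the tool's x, y, z in degrees. In form: [[gripper, tx, ty, tz, wx, wy, wz], ...]. A call has exactly 10 rows; each row is the pose to reach, as a shift and turn from the pose commanded when the call began, along the tool's axes at that moment; what a row does not reach only later rows make up. A row lasts 1/12 s, in which the tool goes at most 41.7 mm and 7.16 degrees, less where a joint would pass 70% of its speed; a pose out of reach is approached as far as the arm can. A call with a gripper value outside its range is refused whole. The fingers move at their own pace and stop on an object; "grip_force" is the grip in N (left out, the last holds). Time passes only in rows, so rows that repeat a pose let the fingers close, or fill a call up. It gives the time, the measured TCP pose, the force, the opening and the grip force at its end, in the units of the state.
- manip.state(): the state, without advancing time (a new reading comes with each control period).
- manip.snapshot(name): name is "scene" or "top" or "wrist"; returns a dict with "frame" (400x640x3 uint8, red, green, blue), "camera_matrix" (3x3 intrinsics, pixels), "dist" ([k1, k2, p1, p2, k3] as OpenCV has them; the pictures are not rectified), "cam_to_world" (4x4, takes a point from camera to world coordinates). Camera axes: x right, y up, looking along -z (the intrinsics and any distortion apply to the point x, -y, -z); pixel columns grow to the right and rows downward; lengths in m; the calibration is good to about 2 mm. A picture is of the moment at which its call begins. There is no depth.
- manip.close_job(): hands the job in; it is judged then, once.
The state is a dict: "t": time; "qpos": joint angles; "joint_vel": joint speeds; "joint_efforts": joint torques, N m; "position": TCP position; "tool_rot": TCP orientation; "wrist_force": force on the tool from outside, world axes, zero at the start; "wrist_torque": the same for the moment, N m; "finger_gap": finger opening in m; "grip_force": force on a finger pad.
Only numpy, scipy, OpenCV 4.12 (cv2) and the standard library are available. Lean on these libraries where they do the work, as an engineer would, in place of code of your own. Each camera call takes 0.05 s, during which the arm holds its last target. There are 200 camera calls.

## Task

The square lens cell has tipped over the end stop of its parking rail: stand it upright on the rail floor without knocking over the tubes and the post behind it or disturbing the other things. Then screw its knurled brass end cap down clockwise until it bottoms out, and back it off a quarter turn so that the lens is not pinched. Finish while still gripping the cap at that setting, with the cell standing upright in the rail: do not let go.

Things in the scene. Friction and masses are not known exactly. Their poses are not given: they have to be found in the camera images.
- parking_rail: Fixed aluminium channel, 255 x 44.5 mm; origin on its underside, mid-width; y axis along it (end-stop end y = -120 mm, far end +135 mm), z up. Floor 4 mm above the bench; side walls 5 mm thick, tops 12 mm above the bench; inner width 34.5 mm. End stop: blue tongue 24 mm wide (x), 8 mm thick, top 30 mm above the bench, inner face at y = -112 mm.
- lens_cell: Loose grey square cell, 0.2 kg, 32 x 32 mm (edges along its x, y), 50 mm tall, cap on top; origin at the centre of its underside, z along its length to the cap. Starts with its foot in the rail, leaning about 58 degrees over the end stop to the rail's -y, lower foot edge on the floor 42 mm from the stop; its +-x faces look across the rail. In the rail it can turn only about 5 degrees.
- end_cap: Knurled brass cap of the cell, 30 mm diameter, 26 mm tall, captive on its thread; origin at the centre of its underside, on the cell's axis, 52 mm from the cell's underside when bottomed out, 6 mm per turn more as it is unscrewed; z as the cell's z. White mark at the cap's -y; in line with the white mark on the cell's -y face when bottomed out.
- cap_turn (a joint): Angle of the cap on the cell, rad: 0 = bottomed out (hard stop), growing as the cap is unscrewed (counter-clockwise seen from above the cap). Starts between 1.9 and 3.2. Friction torque about 0.06 N m; stays where it is left.
- tube_a: Black lens tube, 30 mm diameter, 40 mm tall, standing loose in the rail behind the cell; origin at the centre of its underside. The three tubes stand 38 mm apart in any order, the nearest at the rail's y = +4 mm.
- tube_b: Black lens tube, 30 mm diameter, 24 mm tall, standing loose in the rail; origin at the centre of its underside.
- tube_c: Black lens tube, 30 mm diameter, 24 mm tall, standing loose in the rail; origin at the centre of its underside.
- post_75: Steel optical post, 12.7 mm diameter, 82 mm tall, with a 32 mm foot disc, standing loose near the far end of the rail (y = +113 mm); origin at the centre of its underside.
- usb_stick: Orange memory stick lying loose on the bench, 18 x 54 x 8 mm; origin at the centre of its underside.
- lens_box_a: Pale round lens box standing loose on the bench, 41 mm diameter, 20 mm tall; origin at the centre of its underside.
Mind the look-alikes: they are no part of the job. Leave any turquoise look-alike of the lens_cell alone.

How it is judged:
On the way, in this order (a step that is already met when the one before it is completed fails the run):
1. the lens cell stands upright on the rail floor (angle between lens_cell's own z axis and vertical below 0.08 rad and z of lens_cell in the frame of parking_rail between 0.002 and 0.007 m), for 0.2 s.
2. the cap is screwed down until it bottoms out (value of joint cap_turn below 0.08 rad), for 0.1 s.
3. the cap is backed off a quarter turn (value of joint cap_turn between 1.22 and 1.92 rad), for 0.2 s.
At the end, for the whole second after the job is handed in: The fingers still grip the end cap (more than 3 N); the cap stands a quarter turn open from its stop (1.57 rad, within 0.35); the lens cell stands upright (within 0.08 rad) on the rail floor between end stop and tubes, at rest (all of step 1 and all of step 3 and contact force between the fingers and end_cap above 3 N and x of lens_cell in the frame of parking_rail between -0.005 and 0.005 m and y of lens_cell in the frame of parking_rail between -0.1 and 0.01 m and linear speed of lens_cell below 0.02 m/s); the arm keeps its last pose, push and grip.
It fails at once if a tube or the post behind the cell is knocked over or lifted out (angle between any of tube_a, tube_b, tube_c, post_75's own z axis and vertical above 0.5 rad or height (world z) of any of tube_a, tube_b, tube_c, post_75 above 0.025 m).
It fails at once if the memory stick or the lens box is disturbed (distance of any of usb_stick, lens_box_a from where it was at the start of the episode above 0.03 m).
It also fails if it takes over 61 s, if anything falls off the work surface, if the arm or the gripper's body presses on something with over 40 N, if the wrist force passes 120 N, or if a joint passes its speed limit or range.

## Working session

There is one attempt and no reset: what is moved stays moved. The work goes in short steps, Python scripts to look and compute and a tool call to move; the robot and the scene stay as the last step left them, time stands still between calls to the robot, and variables do not carry over. Pictures are saved under pics/ and viewed, at most 10 in all, crops included, and the job is handed in when it is done.

Besides the shell and the picture viewer there is one more tool, called after "Emit:" as name(argument=value, ...) on one line, values as JSON. apply_moves: Moves the arm, as the interface text tells. Its arguments: {"type":"object","properties":{"deltas":{"type":"array","items":{"type":"array","items":{"type":"number"}}},"grip_force":{"type":"number"}},"required":["deltas"]}

```bash
mkdir -p pics; ls
python3 - <<'E'
from plant import manip
import cv2,numpy as np,pickle
s=manip.state(); print({k:np.round(v,4).tolist() for k,v in s.items()}, manip.pinch_z)
d={}
for n in("scene","top"):
    p=manip.snapshot(n); d[n]=p
    cv2.imwrite(f"pics/{n}0.png",p["frame"][:,:,::-1])
    print(n,np.round(p["camera_matrix"],1).tolist(),p["dist"],np.round(p["cam_to_world"],3).tolist())
pickle.dump(d,open("d0.pkl","wb"))
E
```

```text
pics
{'t': 0.0, 'qpos': [1.064, 0.4684, -0.0116, 1.6036, 0.006, 1.0714, -0.0563], 'joint_vel': [-0.001, -0.0012, 0.0004, -0.0004, -0.0003, -0.0007, 0.0012], 'joint_efforts': [0.0001, -53.2388, 0.0215, -25.1305, 0.0114, 0.0078, 0.0], 'position': [0.2904, -0.5808, 0.1945], 'tool_rot': [0.9732, 0.2298, -0.0003, -0.0009], 'wrist_force': [-0.3942, 0.2083, -0.1869], 'wrist_torque': [-0.0599, -0.0227, -0.0272], 'grip_force': 0.0, 'finger_gap': 0.0854} 0.0187
scene [[377.6, 0.0, 315.1], [0.0, 377.6, 197.5], [0.0, 0.0, 1.0]] [0.01509186 0.         0.         0.         0.        ] [[-0.62, 0.547, -0.562, 0.038], [-0.784, -0.424, 0.453, 0.411], [0.009, 0.721, 0.693, 0.651], [0.0, 0.0, 0.0, 1.0]]
top [[369.1, 0.0, 320.0], [0.0, 369.1, 200.5], [0.0, 0.0, 1.0]] [-0.03789707  0.          0.          0.          0.        ] [[0.008, 0.996, -0.09, 0.423], [-1.0, 0.008, -0.006, 0.023], [-0.005, 0.09, 0.996, 0.918], [0.0, 0.0, 0.0, 1.0]]
```

View pics/top0.png

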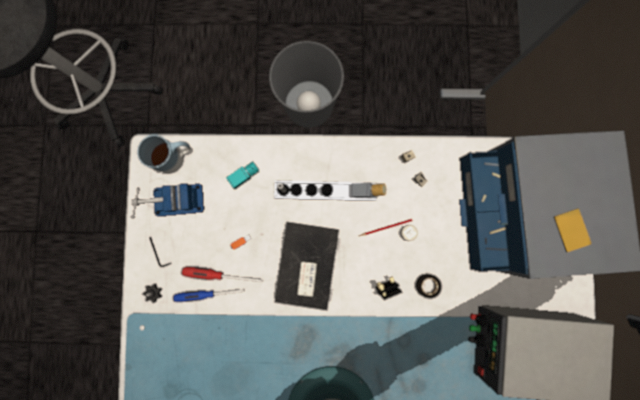

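View pics/scene0.png

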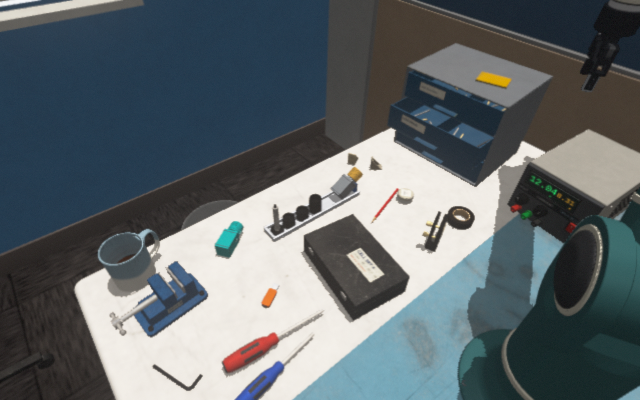

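```bash
cat > h.py <<'E'
import numpy as np,cv2,pickle
def ray(p,uv):
    n=cv2.undistortPoints(np.array([[uv]],float),p["camera_matrix"],np.array(p["dist"]))[0,0]
    T=np.array(p["cam_to_world"]); return T[:3,3],T[:3,:3]@np.array([n[0],-n[1],-1.])
def onplane(p,uv,z):
    o,d=ray(p,uv); return o+d*(z-o[2])/d[2]
def proj(p,X):
    T=np.array(p["cam_to_world"]); c=T[:3,:3].T@(np.array(X)-T[:3,3]); c=c*[1,-1,-1]
    return cv2.projectPoints(c[None],np.zeros(3),np.zeros(3),p["camera_matrix"],np.array(p["dist"]))[0][0,0]
def inter(p,a,q,b):
    o,d=ray(p,a);o2,d2=ray(q,b);A=np.stack([d,-d2],1);t=np.linalg.lstsq(A,o2-o,rcond=None)[0]
    x,y=o+d*t[0],o2+d2*t[1]; return (x+y)/2,np.linalg.norm(x-y)
E
python3 - <<'E'
from h import *
from plant import manip
print([a for a in dir(manip) if a[0]!='_'])
d=pickle.load(open("d0.pkl","rb"))
t=d["top"]["frame"][165:215,260:400]; s=d["scene"]["frame"][155:245,255:375]
a=cv2.resize(t,None,fx=5.7,fy=5.7,interpolation=cv2.INTER_CUBIC); b=cv2.resize(s,None,fx=3.3,fy=3.3,interpolation=cv2.INTER_CUBIC)
o=np.zeros((a.shape[0]+b.shape[0],800,3),np.uint8);o[:a.shape[0],:a.shape[1]]=a[:,:800];o[a.shape[0]:,:b.shape[1]]=b
print(a.shape,b.shape);cv2.imwrite("pics/c1.png",o[:,:,::-1])
for n,(r0,r1,c0,c1) in dict(top=(165,215,260,400),scene=(155,245,255,375)).items():
    h=cv2.cvtColor(d[n]["frame"][r0:r1,c0:c1],cv2.COLOR_RGB2HSV)
    for nm,m in dict(cap=(h[...,0]>10)&(h[...,0]<30)&(h[...,1]>110)&(h[...,2]>80),dark=h[...,2]<50).items():
        k,l,st,ce=cv2.connectedComponentsWithStats(m.astype(np.uint8))
        for i in range(1,k):
            if st[i,4]>15: print(n,nm,st[i].tolist(),np.round(ce[i]+[c0,r0],1), np.round(onplane(d[n],ce[i]+[c0,r0],.028 if nm=='dark' else .053),4))
E
```

```text
['IKError', 'close_job', 'pinch_z', 'snapshot', 'state']
(285, 798, 3) (297, 396, 3)
top cap [112, 20, 12, 11, 110] [377.1 189.7] [ 0.5277 -0.1063  0.053 ]
top dark [18, 20, 23, 10, 126] [291.5 189.6] [0.5294 0.0978 0.028 ]
top dark [47, 20, 9, 10, 77] [311.1 189.5] [0.5301 0.0503 0.028 ]
top dark [62, 20, 10, 11, 85] [326.4 189.7] [0.5298 0.0129 0.028 ]
scene cap [93, 12, 14, 14, 110] [354.7 173.6] [ 0.5294 -0.1093  0.053 ]
scene dark [0, 0, 18, 8, 53] [261.7 157.7] [0.7504 0.0209 0.028 ]
scene dark [4, 11, 8, 7, 22] [263.  168.8] [0.709  0.0434 0.028 ]
scene dark [21, 13, 7, 4, 17] [278.8 169.1] [0.6831 0.012  0.028 ]
```

View pics/c1.png

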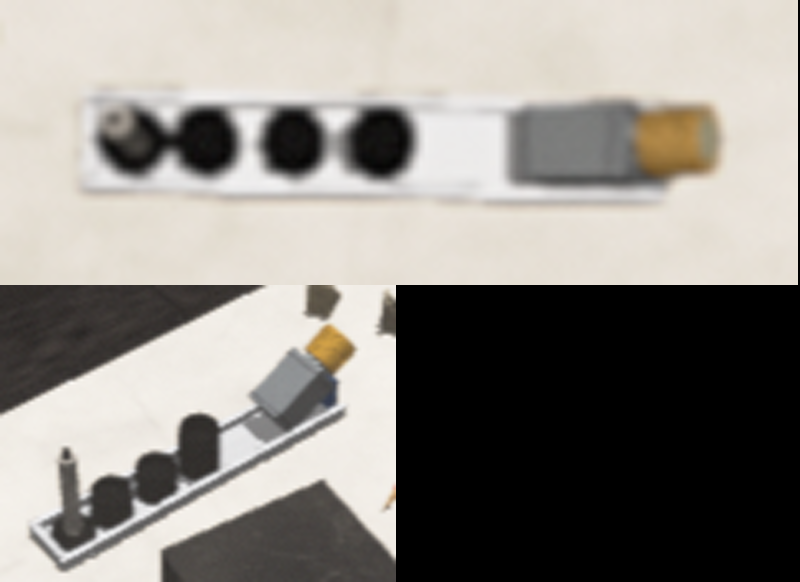

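The top view shows the rail running along world y at column 274–377, row 190. The tall tube is nearest the cell, and the cap is at (377,190), or (355,174) in the scene view. The open drawer at column 462 limits how far the tool can tilt.

Run:
```python
from h import *
d=pickle.load(open("d0.pkl","rb")); T,S=d["top"],d["scene"]
print("cap",inter(T,(377.1,189.7),S,(354.7,173.6)))
print("tubeA top",onplane(T,(326.6,189.7),.044),"tube mid",onplane(T,(311.1,189.6),.028),"far",onplane(T,(296.3,189.4),.028))
for c in [(82,188),(662,201),(82,98),(668,105)]: print("rail",onplane(T,(c[0]/5.7+260,c[1]/5.7+165),.012))
print("drawer",inter(T,(461,157),S,(390,99)),inter(T,(470,272),S,(467,150)))
print("cab",inter(T,(515,136),S,(459,44)))
```

```text
cap (array([ 0.5270214 , -0.10615355,  0.05622278]), np.float64(0.0008335537192339451))
tubeA top [0.52785869 0.0127049  0.044     ] tube mid [0.52973785 0.05014221 0.028     ] far [0.52995641 0.08610019 0.028     ]
rail [0.51014656 0.1410777  0.012     ]
rail [ 0.50644316 -0.10996284  0.012     ]
rail [0.54946514 0.14184951 0.012     ]
rail [ 0.54832878 -0.11281086  0.012     ]
drawer (array([ 0.58003662, -0.25874632,  0.18196226]), np.float64(0.0010369770948415904)) (array([ 0.35160125, -0.27781397,  0.15317649]), np.float64(0.012141737231683882))
cab (array([ 0.54231644, -0.33027519,  0.31633446]), np.float64(0.1105601281315653))
```

Run:
```python
from h import *
d=pickle.load(open("d0.pkl","rb")); T,S=d["top"],d["scene"]
print("cabtop",inter(T,(513,137),S,(408,70)),inter(T,(526,277),S,(509,105)))
print("drawer",inter(T,(481,270),S,(476,150)))
print("yellow",inter(T,(574,230),S,(495,80)))
```

```text
cabtop (array([ 0.61231799, -0.34934667,  0.21851178]), np.float64(0.00307849715572609)) (array([ 0.3434862 , -0.35395342,  0.23937661]), np.float64(0.007273517190627705))
drawer (array([ 0.35100039, -0.31016992,  0.13826137]), np.float64(0.0036668411346779386))
yellow (array([ 0.43262236, -0.45210729,  0.23105497]), np.float64(0.0007381014620253515))
```

Emit:
apply_moves(deltas=[[0, 0, 0, -30, 0, 0, 0], [0, 0, 0, -60, 0, 0, 0], [0, 0, 0, -90, 0, 0, 0], [0, 0, 0, -120, 0, 0, 0], [0, 0, 0, -150, 0, 0, 0], [0, 0, 0, -180, 0, 0, 0], [0, 0, 0, -210, 0, 0, 0], [0, 0, 0, -240, 0, 0, 0], [0, 0, 0, -240, 0, 0, 0], [0, 0, 0, -240, 0, 0, 0]], grip_force=40)

```text
t: 0.93
position: [0.291, -0.5818, 0.4372]
tool_rot: [0.973, 0.23, 0.0, 0.002]
wrist_force: [-0.1, -0.2, -1.0]
finger_gap: 0.0855
grip_force: 0.0
```

Emit:
apply_moves(deltas=[[0, 30, -22, 0, 0, 0, -5], [0, 60, -44, 0, 0, 0, -10], [0, 90, -66, 0, 0, 0, -15], [0, 120, -88, 0, 0, 0, -20], [0, 150, -110, 0, 0, 0, -25], [0, 180, -132, 0, 0, 0, -30], [0, 210, -154, 0, 0, 0, -35], [0, 240, -176, 0, 0, 0, -40], [0, 270, -198, 0, 0, 0, -45], [0, 300, -220, 0, 0, 0, -50]])

```text
t: 1.77
position: [0.4605, -0.2484, 0.4338]
tool_rot: [0.784, 0.621, -0.001, -0.001]
wrist_force: [1.1, -0.1, -0.6]
finger_gap: 0.0853
grip_force: 0.0
```

Emit:
apply_moves(deltas=[[0, 36, 9, 0, 0, 0, -4], [0, 72, 18, 0, 0, 0, -8], [0, 108, 27, 20, 0, 0, -12], [0, 144, 35, 50, 0, 0, -13.4], [0, 144, 35, 80, 0, 0, -13.4], [0, 144, 35, 110, 0, 0, -13.4], [0, 144, 35, 140, 0, 0, -13.4], [0, 144, 35, 170, 0, 0, -13.4], [0, 144, 35, 190, 0, 0, -13.4], [0, 144, 35, 190, 0, 0, -13.4]])

```text
t: 2.6
position: [0.5239, -0.1178, 0.2394]
tool_rot: [0.707, 0.707, -0.003, -0.005]
wrist_force: [-0.4, -0.1, 0.0]
finger_gap: 0.0854
grip_force: 0.0
```

Run:
```python
from h import *
from plant import manip
p=manip.snapshot("wrist"); pickle.dump(p,open("w1.pkl","wb")); cv2.imwrite("pics/w1.png",p["frame"][:,:,::-1])
s=manip.state();print({k:np.round(s[k],4).tolist() for k in("t","qpos","position","tool_rot")})
print(np.round(p["cam_to_world"],3).tolist(),p["camera_matrix"].tolist(),p["dist"])
h=cv2.cvtColor(p["frame"],cv2.COLOR_RGB2HSV);m=(h[...,0]>10)&(h[...,0]<30)&(h[...,1]>110)&(h[...,2]>80)
k,l,st,ce=cv2.connectedComponentsWithStats(m.astype(np.uint8))
for i in range(1,k):
    if st[i,4]>100: print(st[i],ce[i],onplane(p,ce[i],.058))
for X in [(.528,.0078-.112,.03),(.528,.0078-.07,.004),(.5457,.0078-.12,.012),(.511,.0078-.12,.012)]: print(X,proj(p,X))
```

```text
{'t': 2.65, 'qpos': [0.5362, 0.278, -0.4508, 1.7951, 0.1328, 1.1057, 0.0396], 'position': [0.5257, -0.1181, 0.2423], 'tool_rot': [0.7072, 0.707, -0.0017, -0.0031]}
[[1.0, -0.004, 0.011, 0.526], [0.001, 0.964, 0.265, -0.053], [-0.011, -0.265, 0.964, 0.418], [0.0, 0.0, 0.0, 1.0]] [[325.8303087539722, 0.0, 325.5896716912693], [0.0, 325.8303087539722, 199.28172628642903], [0.0, 0.0, 1.0]] [-0.05953176  0.          0.          0.          0.        ]
[320 148  24  29 556] [331.19784173 160.08273381] [ 0.5278793 -0.1063793  0.058    ]
(0.528, -0.1042, 0.03) [331.18544247 154.7748446 ]
(0.528, -0.062200000000000005, 0.004) [331.23898413 118.13753295]
(0.5457, -0.1122, 0.012) [345.23367352 159.29125956]
(0.511, -0.1122, 0.012) [317.49363582 159.22001746]
```

View pics/w1.png

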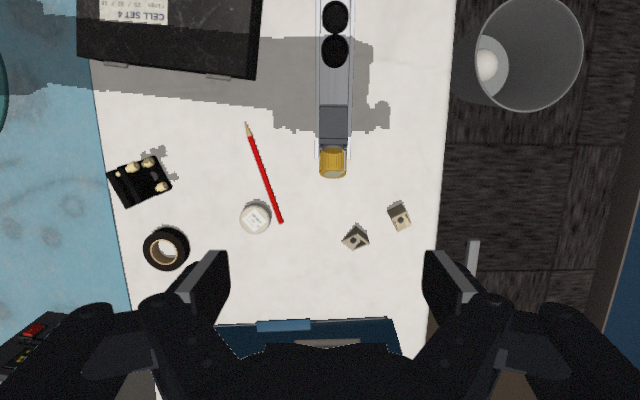

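Emit:
apply_moves(deltas=[[0, 2, 0, 15, 0, 3, 0], [0, 4, 0, 30, 0, 6, 0], [0, 6, 0, 45, 0, 9, 0], [0, 8, 0, 60, 0, 12, 0], [0, 8, 0, 75, 0, 15, 0], [0, 8, 0, 90, 0, 18, 0], [0, 8, 0, 105, 0, 20, 0], [0, 8, 0, 120, 0, 20, 0], [0, 8, 0, 120, 0, 20, 0], [0, 8, 0, 120, 0, 20, 0]])

```text
t: 3.48
position: [0.5285, -0.1105, 0.1261]
tool_rot: [0.697, 0.696, 0.123, -0.123]
wrist_force: [0.5, -0.1, -0.4]
finger_gap: 0.085
grip_force: 0.0
```

Run:
```python
from h import *
from plant import manip
from scipy.spatial.transform import Rotation as R
p=manip.snapshot("wrist"); pickle.dump(p,open("w2.pkl","wb"))
s=manip.state();print({k:np.round(s[k],4).tolist() for k in("t","qpos","position")})
print(np.round(R.from_quat(s["tool_rot"]).as_matrix(),3).tolist())
f=p["frame"];h=cv2.cvtColor(f,cv2.COLOR_RGB2HSV);m=(h[...,0]>10)&(h[...,0]<30)&(h[...,1]>110)&(h[...,2]>80)
k,l,st,ce=cv2.connectedComponentsWithStats(m.astype(np.uint8))
for i in range(1,k):
    if st[i,4]>300: print(st[i],ce[i],onplane(p,ce[i],.058), onplane(p,(st[i][0],ce[i][1]),.053),onplane(p,(st[i][0]+st[i][2],ce[i][1]),.053))
cv2.imwrite("pics/w2.png",f[:,:,::-1])
```

```text
{'t': 3.5333, 'qpos': [0.7328, 0.511, -0.493, 1.8354, -0.1245, 0.9494, 0.3609], 'position': [0.5291, -0.1103, 0.1268]}
[[-0.001, 1.0, 0.002], [0.94, -0.0, 0.342], [0.342, 0.002, -0.94]]
[ 308  203   38   45 1147] [325.45684394 222.14734089] [ 0.5282106  -0.10780207  0.058     ] [ 0.51409897 -0.10776469  0.053     ] [ 0.54481222 -0.10776264  0.053     ]
```

View pics/w2.png

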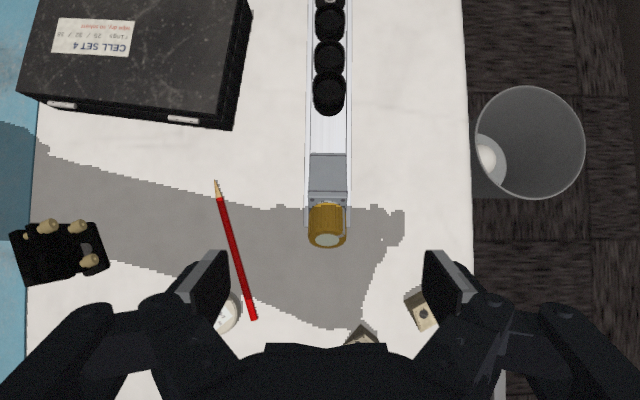

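Emit:
apply_moves(deltas=[[0, -5, 0, 14, 0, 0, 0], [0, -10, 0, 28, 0, 0, 0], [0, -15, 0, 42, 0, 0, 0], [0, -20, 0, 55, 0, 0, 0], [0, -24, 0, 66, 0, 0, 0], [0, -27, 0, 74, 0, 0, 0], [0, -29.4, 0, 81, 0, 0, 0], [0, -29.4, 0, 81, 0, 0, 0], [0, -29.4, 0, 81, 0, 0, 0], [0, -29.4, 0, 81, 0, 0, 0]])

```text
t: 4.37
position: [0.5287, -0.1105, 0.0399]
tool_rot: [0.696, 0.696, 0.123, -0.122]
wrist_force: [-0.2, -0.9, 0.3]
finger_gap: 0.0854
grip_force: 0.0
```

Run:
```python
from h import *
from plant import manip
p=manip.snapshot("wrist"); pickle.dump(p,open("w3.pkl","wb"))
s=manip.state();print({k:np.round(s[k],4).tolist() for k in("t","position","wrist_force")})
f=p["frame"]
cv2.imwrite("pics/w3.png",f[:,:,::-1])
for g in (55,68,81):
    y,z=-61.5-.848*g+7.8,17.6+.53*g
    print(g,proj(p,(.5285,y/1e3,z/1e3)),proj(p,(.5285,(y-.53*15)/1e3,(z-.848*15)/1e3)),proj(p,(.5285,(y+.53*15)/1e3,(z+.848*15)/1e3)))
```

```text
{'t': 4.4167, 'position': [0.5287, -0.1105, 0.04], 'wrist_force': [-0.578, -0.3727, 0.1442]}
55 [325.52212112 207.93338585] [325.50651454 222.19836906] [325.53993955 191.66150121]
68 [325.52268185 227.61097481] [325.50643085 241.17840385] [325.5413525  212.03051615]
81 [325.52332641 249.04783889] [325.50637854 261.72239757] [325.54292975 234.38734494]
```

View pics/w3.png

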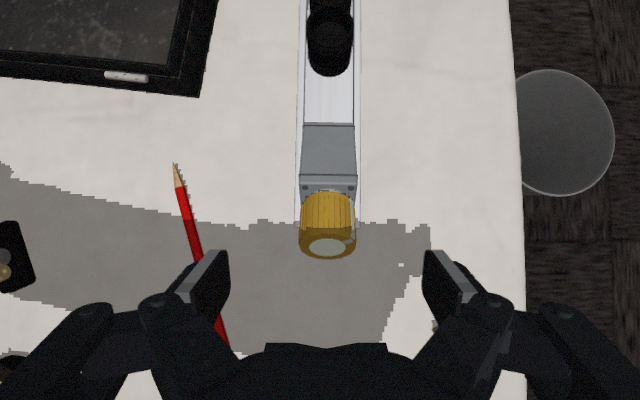

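Emit:
apply_moves(deltas=[[60, 0, 1, 0, 0, 0, 0], [120, 0, 1, 0, 0, 0, 0], [150, 0, 1, 0, 0, 0, 0], [180, 0, 1, 0, 0, 0, 0], [210, 0, 1, 0, 0, 0, 0], [230, 0, 1, 0, 0, 0, 0], [230, 0, 1, 0, 0, 0, 0], [230, 0, 1, 0, 0, 0, 0], [230, 0, 1, 0, 0, 0, 0], [230, 0, 1, 0, 0, 0, 0]], grip_force=40)

```text
t: 5.25
position: [0.5291, -0.1104, 0.0393]
tool_rot: [0.697, 0.696, 0.123, -0.123]
wrist_force: [0.5, -0.0, 0.4]
finger_gap: 0.0084
grip_force: 0.0
```

Run:
```python
from h import *
from plant import manip
p=manip.snapshot("wrist"); q=manip.snapshot("scene")
s=manip.state();print({k:np.round(s[k],4).tolist() for k in("t","position","wrist_force","finger_gap","grip_force")})
a=cv2.resize(p["frame"][120:340,180:480],None,fx=2,fy=2);b=cv2.resize(q["frame"][100:260,300:460],(600,600))[:, :200*1]
b=cv2.resize(q["frame"][130:240,310:400],(198,242));b=cv2.resize(q["frame"][130:240,310:400],(198,242))
o=np.zeros((440,800,3),np.uint8);o[:,:600]=a;o[:242,600:798]=b
cv2.imwrite("pics/w4.png",o[:,:,::-1])
```

```text
{'t': 5.35, 'position': [0.5291, -0.1104, 0.0393], 'wrist_force': [-0.5408, -0.3322, -0.3355], 'finger_gap': 0.0083, 'grip_force': 0.0}
```

View pics/w4.png

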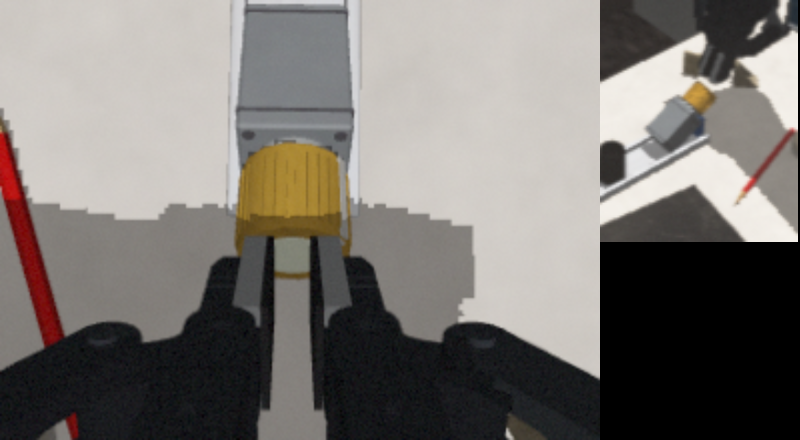

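Run:
```python
from h import *
from plant import manip
p=manip.snapshot("wrist"); q=manip.snapshot("scene"); 
for n,X in dict(tcp=(.5291,-.1104,.0393),grasp=(.5291,-.1168,.0569)).items(): print(n,proj(p,X),proj(q,X))
print(np.round(p["cam_to_world"],3).tolist())
# tips seen: wrist (325,239); scene crop scale 2.2
print("tip",inter(p,(325,239),q,(310+712/2.2-600/2.2,130+80/2.2)))
f=q["frame"];h=cv2.cvtColor(f,cv2.COLOR_RGB2HSV);m=(h[...,0]>10)&(h[...,0]<30)&(h[...,1]>110)&(h[...,2]>80)
m[:150]=0;m[200:]=0;m[:,:330]=0;m[:,390:]=0;v,u=np.nonzero(m);print("cap scene",u.mean(),v.mean(),len(u))
cv2.imwrite("pics/s5.png",cv2.resize(f[130:210,310:400],None,fx=6,fy=6,interpolation=cv2.INTER_CUBIC)[:,:,::-1])
```

```text
tcp [325.80810333 225.84057757] [354.66222383 177.70867199]
grasp [325.81787695 238.08521193] [357.17777001 171.22182697]
[[1.0, -0.0, 0.0, 0.529], [0.0, 0.997, -0.078, -0.11], [-0.0, 0.078, 0.997, 0.23], [0.0, 0.0, 0.0, 1.0]]
tip (array([ 0.52600783, -0.11915849,  0.07334247]), np.float64(0.007470769216214219))
cap scene 354.7927927927928 173.78378378378378 111
```

View pics/s5.png

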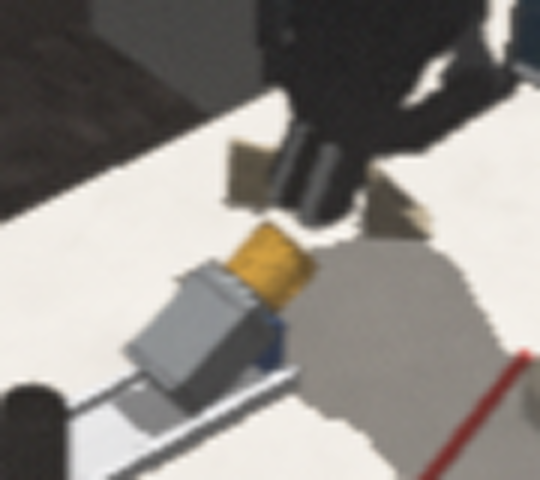

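The closed fingers (wrist view pixel (325,239), scene view (360,165)) sit beyond the cap's end. The real fingertips are about 35 mm short of the reported TCP, which the pad spacing in the image also shows. I'll open, advance along the tool axis and grip again.

Emit:
apply_moves(deltas=[[100, 0, 0, 0, 0, 0, 0], [0, 0, 0, 0, 0, 0, 0], [0, 0, 0, 0, 0, 0, 0], [0, 0, 0, 0, 0, 0, 0], [0, 0, 0, 0, 0, 0, 0], [0, 0, 0, 7, 0, 0, 0], [0, 0, 0, 14, 0, 0, 0], [0, 0, 0, 21, 0, 0, 0], [0, 0, 0, 28, 0, 0, 0], [0, 0, 0, 28, 0, 0, 0]])

```text
t: 6.28
position: [0.5278, -0.0996, 0.0113]
tool_rot: [0.696, 0.696, 0.122, -0.124]
wrist_force: [-0.1, 0.3, -1.1]
finger_gap: 0.0856
grip_force: 0.0
```

Run:
```python
from h import *
from plant import manip
p=manip.snapshot("wrist"); q=manip.snapshot("scene");t=manip.snapshot("top")
s=manip.state();print({k:np.round(s[k],4).tolist() for k in("t","position","wrist_force","finger_gap","grip_force")})
a=cv2.resize(p["frame"][120:340,180:480],None,fx=1.6,fy=1.6,interpolation=cv2.INTER_CUBIC);b=cv2.resize(q["frame"][120:220,305:405],(300,300),interpolation=cv2.INTER_CUBIC)
c=cv2.resize(t["frame"][150:230,330:430],(300,240),interpolation=cv2.INTER_CUBIC)
o=np.zeros((560,790,3),np.uint8);o[:352,:480]=a;o[:300,485:785]=b;o[310:550,485:785]=c
cv2.imwrite("pics/m6.png",o[:,:,::-1])
```

```text
{'t': 6.4333, 'position': [0.5292, -0.1007, 0.0128], 'wrist_force': [0.2546, -1.4464, -0.0149], 'finger_gap': 0.0854, 'grip_force': 0.0}
```

View pics/m6.png

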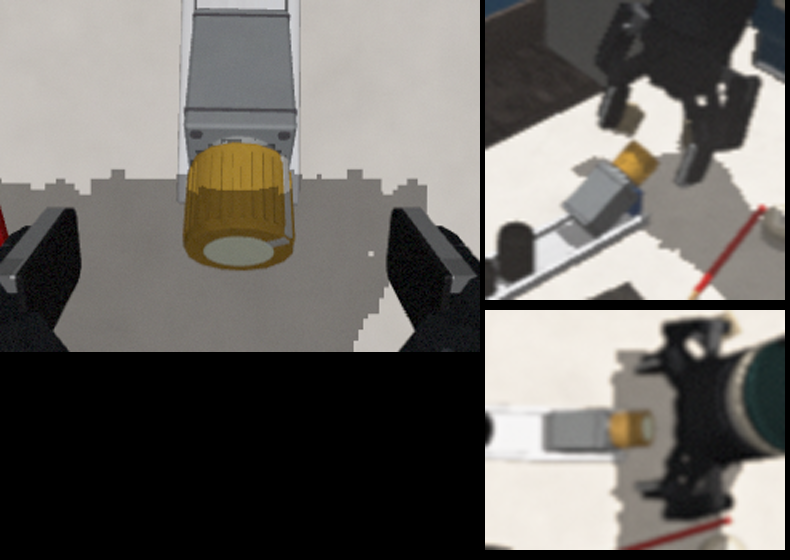

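Run:
```python
from h import *
from plant import manip
p=manip.snapshot("wrist"); q=manip.snapshot("scene");t=manip.snapshot("top")
print("far",inter(q,(346.7,162.5),t,(382.3,166.5)),"near",inter(q,(371.2,180.5),t,(382.3,210)))
# wrist: pad tip corners, top-edge inner corners
w=lambda x,y:(x/1.6+180,y/1.6+120)
a,b=w(77,210),w(388,210)
print(a,b)
print("far w",inter(q,(346.7,162.5),p,b),"near w",inter(q,(371.2,180.5),p,a))
for z in(.05,.06,.07,.08):print(z,onplane(p,a,z),onplane(p,b,z))
```

```text
far (array([ 0.5806144 , -0.12291949,  0.04924729]), np.float64(0.009324477044208905)) near (array([ 0.47975541, -0.11653763,  0.06100827]), np.float64(0.0012864535558888403))
(228.125, 251.25) (422.5, 251.25)
far w (array([ 0.56841112, -0.11324972,  0.06225036]), np.float64(0.005986585342456462)) near w (array([ 0.4834098 , -0.11466332,  0.05867653]), np.float64(0.007089247362392926))
0.05 [ 0.48317651 -0.11257784  0.05      ] [ 0.57456772 -0.11253727  0.05      ]
0.06 [ 0.48616577 -0.11176544  0.06      ] [ 0.57160648 -0.11172751  0.06      ]
0.07 [ 0.48915503 -0.11095304  0.07      ] [ 0.56864525 -0.11091775  0.07      ]
0.08 [ 0.49214428 -0.11014064  0.08      ] [ 0.56568402 -0.110108    0.08      ]
```

Emit:
apply_moves(deltas=[[0, 1, 1, 2, 0, 0, 0], [0, 2, 2, 4, 0, 0, 0], [0, 3, 2, 6, 0, 0, 0], [80, 3, 2, 6, 0, 0, 0], [140, 3, 2, 6, 0, 0, 0], [180, 3, 2, 6, 0, 0, 0], [200, 3, 2, 6, 0, 0, 0], [220, 3, 2, 6, 0, 0, 0], [220, 3, 2, 6, 0, 0, 0], [220, 3, 2, 6, 0, 0, 0]], grip_force=40)

```text
t: 7.42
position: [0.5312, -0.096, 0.0084]
tool_rot: [0.697, 0.696, 0.123, -0.123]
wrist_force: [0.0, -0.3, 0.7]
finger_gap: 0.0282
grip_force: 40.6
```

Run:
```python
import numpy as np
r=np.array([-.0339,.0043]);tx=np.array([.94,.342]);tz=np.array([.342,-.94])
for phi in range(0,60,3):
    a=np.radians(phi);n=np.array([r[0]*np.cos(a)+r[1]*np.sin(a),-r[0]*np.sin(a)+r[1]*np.cos(a)])+[0,.0015]
    d=(n-r)*1e3; print(phi,np.round([d@tx,d@tz],1))
```

```text
0 [ 0.5 -1.4]
3 [ 1.4 -3. ]
6 [ 2.3 -4.5]
9 [ 3.3 -6. ]
12 [ 4.4 -7.4]
15 [ 5.6 -8.7]
18 [  6.8 -10. ]
21 [  8.1 -11.3]
24 [  9.5 -12.4]
27 [ 10.9 -13.5]
30 [ 12.4 -14.5]
33 [ 13.9 -15.4]
36 [ 15.5 -16.3]
39 [ 17.1 -17.1]
42 [ 18.8 -17.7]
45 [ 20.5 -18.3]
48 [ 22.2 -18.8]
51 [ 23.9 -19.2]
54 [ 25.7 -19.6]
57 [ 27.5 -19.8]
```

Emit:
apply_moves(deltas=[[220, 0.5, 0, -1.4, 0, 0, 0], [220, 1.4, 0, -3, 0, -3, 0], [220, 2.3, 0, -4.5, 0, -6, 0], [220, 3.3, 0, -6, 0, -9, 0], [220, 4.4, 0, -7.4, 0, -12, 0], [220, 5.6, 0, -8.7, 0, -15, 0], [220, 6.8, 0, -10, 0, -18, 0], [220, 8.1, 0, -11.3, 0, -21, 0], [220, 9.5, 0, -12.4, 0, -24, 0], [220, 10.9, 0, -13.5, 0, -27, 0]])

```text
t: 8.25
position: [0.531, -0.0903, 0.025]
tool_rot: [0.706, 0.706, -0.044, 0.044]
wrist_force: [0.2, -0.0, -1.9]
finger_gap: 0.0287
grip_force: 40.5
```

Run:
```python
import numpy as np
r=np.array([-.0339,.0043]);tx=np.array([.9925,-.122]);tz=np.array([-.122,-.9925])
f=lambda phi:np.array([[np.cos(phi),np.sin(phi)],[-np.sin(phi),np.cos(phi)]])@r
for phi in [30,33,36,40,44,48,51,54,56,58]:
    d=(f(np.radians(phi))-f(np.radians(27)))*1e3; print(phi,27-phi,np.round([d@tx,d@tz],1))
```

```text
30 -3 [ 0.9 -1.6]
33 -6 [ 1.8 -3.1]
36 -9 [ 2.8 -4.6]
40 -13 [ 4.3 -6.4]
44 -17 [ 5.9 -8.2]
48 -21 [ 7.6 -9.9]
51 -24 [  9. -11.]
54 -27 [ 10.4 -12.1]
56 -29 [ 11.4 -12.8]
58 -31 [ 12.4 -13.4]
```

Emit:
apply_moves(deltas=[[220, 0.9, 0, -1.6, 0, -3, 0], [220, 1.8, 0, -3.1, 0, -6, 0], [220, 2.8, 0, -4.6, 0, -9, 0], [220, 4.3, 0, -6.4, 0, -13, 0], [220, 5.9, 0, -8.2, 0, -17, 0], [220, 7.6, 0, -9.9, 0, -21, 0], [220, 9, 0, -11, 0, -24, 0], [220, 10.4, 0, -12.1, 0, -27, 0], [220, 11.4, 0, -12.8, 0, -29, 0], [220, 12.4, 0, -13.4, 0, -31, 0]])

```text
t: 9.08
position: [0.5316, -0.0759, 0.0373]
tool_rot: [0.668, 0.668, -0.231, 0.231]
wrist_force: [-1.0, -0.2, 6.0]
finger_gap: 0.0286
grip_force: 40.9
```

Run:
```python
from h import *
from plant import manip
s=manip.state();print({k:np.round(s[k],4).tolist() for k in("t","qpos","position","wrist_force","wrist_torque")})
d={n:manip.snapshot(n) for n in("scene","top","wrist")};pickle.dump(d,open("d7.pkl","wb"))
f=d["scene"]["frame"];h=cv2.cvtColor(f,cv2.COLOR_RGB2HSV)
# cell edges in the scene view: grey body left/right outline slope
m=(h[...,1]<60)&(h[...,2]>70)&(h[...,2]<160)
c=(h[...,0]>10)&(h[...,0]<30)&(h[...,1]>110)&(h[...,2]>80);c[:140]=0;c[210:]=0;c[:,:310]=0;c[:,380:]=0
v,u=np.nonzero(c);print("cap",u.mean(),v.mean(),u.min(),u.max(),v.min(),v.max(),len(u))
print("pred upright cap centre",proj(d["scene"],(.530,-.046,.0715)),"foot",proj(d["scene"],(.530,-.046,.004)))
a=cv2.resize(f[120:230,280:400],None,fx=5,fy=5,interpolation=cv2.INTER_CUBIC)
cv2.imwrite("pics/s7.png",a[:,:,::-1])
```

```text
{'t': 9.0833, 'qpos': [-0.459, 0.6506, 0.1786, 1.9854, 0.7094, 0.8737, -0.8682], 'position': [0.5316, -0.0759, 0.0373], 'wrist_force': [-0.9531, -0.1971, 6.0302], 'wrist_torque': [-0.065, 0.0892, -0.1449]}
cap 331.88235294117646 183.64705882352942 330 335 177 186 17
pred upright cap centre [335.25813005 178.11244483] foot [333.98312805 198.83700118]
```

View pics/s7.png

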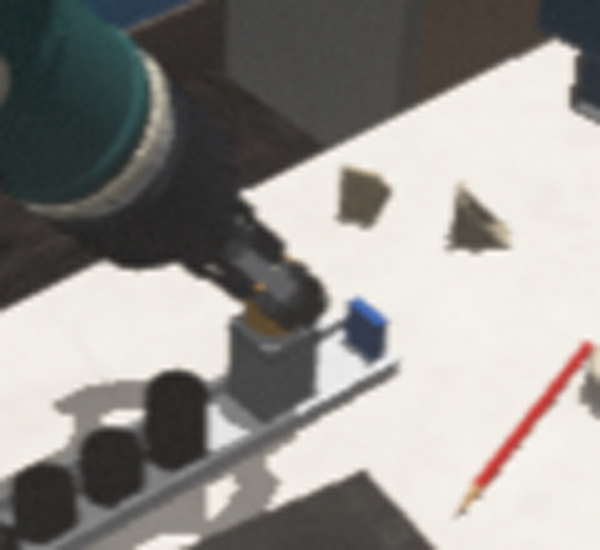

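The view shows the cell standing upright in the rail with its foot on the floor and the tubes untouched. Next I'll release and back away.

Emit:
apply_moves(deltas=[[190, 0, 0, 0, 0, 0, 0], [140, 0, 0, 0, 0, 0, 0], [80, 0, 0, 0, 0, 0, 0], [0, 0, 0, 0, 0, 0, 0], [0, 0, 0, 0, 0, 0, 0], [0, 0, 0, -12, 0, 0, 0], [0, 0, 0, -30, 0, 0, 0], [0, 0, 0, -50, 0, 0, 0], [0, 0, 0, -65, 0, 0, 0], [0, 0, 0, -65, 0, 0, 0]])

```text
t: 10.07
position: [0.5332, -0.0329, 0.0899]
tool_rot: [0.668, 0.669, -0.227, 0.231]
wrist_force: [0.3, 1.1, -0.4]
finger_gap: 0.0852
grip_force: 0.0
```

Run:
```python
from h import *
from plant import manip
s=manip.state();print({k:np.round(s[k],4).tolist() for k in("t","qpos","position","wrist_force","finger_gap")})
d={n:manip.snapshot(n) for n in("scene","top","wrist")};pickle.dump(d,open("d8.pkl","wb"))
c={}
for n in d:
    h=cv2.cvtColor(d[n]["frame"],cv2.COLOR_RGB2HSV)
    m=(h[...,0]>10)&(h[...,0]<30)&(h[...,1]>110)&(h[...,2]>80)
    if n!="wrist":
        u0,v0=proj(d[n],(.53,-.046,.071)); w=np.zeros_like(m);w[int(v0)-20:int(v0)+21,int(u0)-20:int(u0)+21]=1;m&=w
    k,l,st,ce=cv2.connectedComponentsWithStats(m.astype(np.uint8))
    for i in range(1,k):
        if st[i,4]>20: c[n]=ce[i];print(n,st[i].tolist(),ce[i].round(1),"pred",proj(d[n],(.53,-.046,.071)).round(1),onplane(d[n],ce[i],.078).round(4))
```

```text
{'t': 10.0667, 'qpos': [-0.5004, 0.5671, 0.1434, 1.9465, 0.6491, 1.0011, -0.8285], 'position': [0.5332, -0.0329, 0.0899], 'wrist_force': [0.2758, 1.1046, -0.4446], 'finger_gap': 0.0852}
scene [330, 172, 12, 15, 75] [336.1 180.5] pred [335.2 178.3] [ 0.517  -0.0371  0.078 ]
top [346, 183, 12, 12, 45] [350.  189.8] pred [352.2 187.6] [ 0.5241 -0.0405  0.078 ]
wrist [301, 184, 49, 58, 1870] [323.5 209.4] pred [323.3 212.7] [ 0.5302 -0.0323  0.078 ]
```

Emit:
apply_moves(deltas=[[0, -3, 0, -1.5, 0, 5, 0], [0, -6, 0, -3, 0, 10, 0], [0, -9, 0, -4.5, 0, 15, 0], [0, -12, 0, -6, 0, 20, 0], [0, -15, 0, -7.5, 0, 25, 0], [0, -18, 0, -9, 0, 30, 0], [0, -21, 0, -10.8, 0, 35, 0], [0, -21, 0, -10.8, 0, 38, 0], [0, -21, 0, -10.8, 0, 38, 0], [0, -21, 0, -10.8, 0, 38, 0]])

```text
t: 11.05
position: [0.5301, -0.0482, 0.1083]
tool_rot: [0.709, 0.706, -0.001, -0.0]
wrist_force: [-1.1, 0.4, 0.1]
finger_gap: 0.0856
grip_force: 0.0
```

Run:
```python
from h import *
from plant import manip
from scipy.spatial.transform import Rotation as R
s=manip.state();print({k:np.round(s[k],4).tolist() for k in("t","qpos","position","wrist_force")},R.from_quat(s["tool_rot"]).as_matrix().round(3).tolist())
p=manip.snapshot("wrist");pickle.dump(p,open("w9.pkl","wb"))
h=cv2.cvtColor(p["frame"],cv2.COLOR_RGB2HSV)
m=(h[...,0]>10)&(h[...,0]<30)&(h[...,1]>110)&(h[...,2]>80)
k,l,st,ce=cv2.connectedComponentsWithStats(m.astype(np.uint8));i=1+np.argmax(st[1:,4])
print(st[i].tolist(),ce[i].round(1))
# top disc: pale circle in cap; predicted points
for z in(.058,.0845):print(z,proj(p,(.53,-.046,z)).round(1))
x0,y0,w,hh,_=st[i]; 
print("cap x edges@.071", onplane(p,(x0,y0+hh/2),.0845)[0],onplane(p,(x0+w,y0+hh/2),.0845)[0],"y edges top",onplane(p,(x0+w/2,y0),.0845)[1],onplane(p,(x0+w/2,y0+hh),.0845)[1],onplane(p,(x0+w/2,y0),.058)[1],onplane(p,(x0+w/2,y0+hh),.058)[1])
```

```text
{'t': 11.05, 'qpos': [0.0978, 0.3882, -0.0866, 1.959, 0.0477, 0.7984, -0.0202], 'position': [0.5301, -0.0482, 0.1083], 'wrist_force': [-1.1126, 0.4366, 0.1481]} [[0.004, 1.0, -0.002], [1.0, -0.004, -0.001], [-0.001, -0.002, -1.0]]
[305, 182, 45, 50, 1049] [326.2 204.3]
0.058 [325.7 199.3]
0.0845 [325.6 210.2]
cap x edges@.071 0.5166600483927288 0.54584794944357 y edges top -0.02723232968573724 -0.06114985869727069 -0.03314070733634421 -0.07150467115609463
```

Emit:
apply_moves(deltas=[[0, 0, 0, 0, 0, 0, -7], [0, 0, 0, 0, 0, 0, -14], [0, 0, 0, 0, 0, 0, -21], [0, 0, 0, 0, 0, 0, -28], [0, 0, 0, 0, 0, 0, -35], [0, 0, 0, 0, 0, 0, -42], [0, 0, 0, 0, 0, 0, -49], [0, 0, 0, 0, 0, 0, -56], [0, 0, 0, 0, 0, 0, -63], [0, 0, 0, 0, 0, 0, -70]])

```text
t: 11.93
position: [0.5308, -0.0442, 0.1085]
tool_rot: [0.169, 0.986, -0.001, -0.001]
wrist_force: [0.6, 0.3, -0.6]
finger_gap: 0.0852
grip_force: 0.0
```

Emit:
apply_moves(deltas=[[0, 0, 0, 0, 0, 0, -6], [0, 0, 0, 0, 0, 0, -12], [0, 0, 0, 0, 0, 0, -18], [0, 0, 0, 0, 0, 0, -20], [0, 0, 0, 0, 0, 0, -20], [0, 0, 0, 0, 0, 0, -20], [0, 0, 0, 0, 0, 0, -20], [0, 0, 0, 0, 0, 0, -20], [0, 0, 0, 0, 0, 0, -20], [0, 0, 0, 0, 0, 0, -20]])

```text
t: 12.77
position: [0.5312, -0.0461, 0.1092]
tool_rot: [0.0, 1.0, -0.0, -0.0]
wrist_force: [0.3, -0.4, -0.8]
finger_gap: 0.0855
grip_force: 0.0
```

Run:
```python
from h import *
from plant import manip
from scipy.spatial.transform import Rotation as R
s=manip.state();print({k:np.round(s[k],4).tolist() for k in("t","qpos","position","wrist_force")},R.from_quat(s["tool_rot"]).as_matrix().round(3).tolist())
```

```text
{'t': 12.7667, 'qpos': [0.3736, 0.4271, -0.4308, 1.9396, 0.2383, 0.8242, 1.3842], 'position': [0.5312, -0.0461, 0.1092], 'wrist_force': [0.2636, -0.4127, -0.7712]} [[-1.0, 0.001, -0.0], [0.001, 1.0, -0.0], [0.0, -0.0, -1.0]]
```

Emit:
apply_moves(deltas=[[0, 0, 0, 20, 0, 0, 0], [0, 0, 0, 40, 0, 0, 0], [0, 0, 0, 60, 0, 0, 0], [0, 0, 0, 74, 0, 0, 0], [0, 0, 0, 82, 0, 0, 0], [100, 0, 0, 82, 0, 0, 0], [160, 0, 0, 82, 0, 0, 0], [200, 0, 0, 82, 0, 0, 0], [220, 0, 0, 82, 0, 0, 0], [220, 0, 0, 82, 0, 0, 0]], grip_force=30)

```text
t: 13.6
position: [0.532, -0.0462, 0.0282]
tool_rot: [0.0, 1.0, -0.0, 0.001]
wrist_force: [0.2, 1.1, 2.3]
finger_gap: 0.0289
grip_force: 31.1
```

Run:
```python
from h import *
from plant import manip
s=manip.state();print({k:np.round(s[k],4).tolist() for k in("t","position","wrist_force","wrist_torque","finger_gap","grip_force")})
p=manip.snapshot("wrist");pickle.dump(p,open("w10.pkl","wb"))
```

```text
{'t': 13.6, 'position': [0.532, -0.0462, 0.0282], 'wrist_force': [0.2119, 1.0851, 2.3354], 'wrist_torque': [0.2281, 0.0342, -0.055], 'finger_gap': 0.0289, 'grip_force': 31.147}
```

Emit:
apply_moves(deltas=[[220, 0, 0, 0.1, 0, 0, 6], [220, 0, 0, 0.2, 0, 0, 12], [220, 0, 0, 0.3, 0, 0, 18], [220, 0, 0, 0.4, 0, 0, 24], [220, 0, 0, 0.5, 0, 0, 30], [220, 0, 0, 0.6, 0, 0, 36], [220, 0, 0, 0.7, 0, 0, 42], [220, 0, 0, 0.8, 0, 0, 48], [220, 0, 0, 0.9, 0, 0, 54], [220, 0, 0, 1, 0, 0, 60]])

```text
t: 14.48
position: [0.5313, -0.0465, 0.0271]
tool_rot: [0.502, 0.865, -0.0, 0.0]
wrist_force: [-1.4, 0.0, 3.6]
finger_gap: 0.0289
grip_force: 31.3
```

```bash
cat > st.py <<'E'
from plant import manip
import numpy as np
from scipy.spatial.transform import Rotation as R
s=manip.state();M=R.from_quat(s["tool_rot"]).as_matrix()
print({k:np.round(s[k],4).tolist() for k in("t","position","wrist_force","wrist_torque","finger_gap","grip_force")},"yaw",np.degrees(np.arctan2(-M[0,1],M[1,1])).round(1),"tz",M[:,2].round(3),"q7",s["qpos"][6])
E
python3 st.py
```

```text
{'t': 14.4833, 'position': [0.5313, -0.0465, 0.0271], 'wrist_force': [-1.3737, 0.0071, 3.5714], 'wrist_torque': [-0.1328, 0.4869, 0.0752], 'finger_gap': 0.0289, 'grip_force': 31.3116} yaw -60.3 tz [ 0. -0. -1.] q7 0.4581245771968011
```

Emit:
apply_moves(deltas=[[220, 0, 0, 0.1, 0, 0, 4], [220, 0, 0, 0.2, 0, 0, 8], [220, 0, 0, 0.2, 0, 0, 12], [220, 0, 0, 0.3, 0, 0, 16], [220, 0, 0, 0.3, 0, 0, 20], [220, 0, 0, 0.4, 0, 0, 24], [220, 0, 0, 0.5, 0, 0, 28], [220, 0, 0, 0.5, 0, 0, 32], [220, 0, 0, 0.6, 0, 0, 36], [220, 0, 0, 0.7, 0, 0, 40]])

```text
t: 15.32
position: [0.5308, -0.046, 0.0263]
tool_rot: [0.767, 0.641, -0.0, -0.0]
wrist_force: [-2.6, 0.6, 5.3]
finger_gap: 0.0287
grip_force: 31.4
```

```bash
python3 st.py
```

```text
{'t': 15.3167, 'position': [0.5308, -0.046, 0.0263], 'wrist_force': [-2.6341, 0.618, 5.3352], 'wrist_torque': [0.1543, 0.7454, 0.1016], 'finger_gap': 0.0287, 'grip_force': 31.3734} yaw -100.2 tz [-0.001  0.    -1.   ] q7 -0.10481720819077178
```

Emit:
apply_moves(deltas=[[220, 0, 0, 0.1, 0, 0, 3], [220, 0, 0, 0.1, 0, 0, 6], [220, 0, 0, 0.2, 0, 0, 9], [220, 0, 0, 0.2, 0, 0, 12], [220, 0, 0, 0.3, 0, 0, 15], [220, 0, 0, 0.3, 0, 0, 18], [220, 0, 0, 0.4, 0, 0, 20], [220, 0, 0, 0.4, 0, 0, 20], [220, 0, 0, 0.4, 0, 0, 20], [220, 0, 0, 0.4, 0, 0, 20]])

```text
t: 16.15
position: [0.5307, -0.0458, 0.0259]
tool_rot: [0.866, 0.5, -0.0, -0.001]
wrist_force: [-2.8, 0.3, 5.0]
finger_gap: 0.0286
grip_force: 31.4
```

```bash
python3 st.py
```

```text
{'t': 16.15, 'position': [0.5307, -0.0458, 0.0259], 'wrist_force': [-2.8272, 0.3083, 5.0075], 'wrist_torque': [0.2039, 0.7149, 0.0016], 'finger_gap': 0.0286, 'grip_force': 31.3689} yaw -120.0 tz [-0.001  0.001 -1.   ] q7 -0.3825726107337562
```

Emit:
apply_moves(deltas=[[220, 0, 0, 0.1, 0, 0, 2], [220, 0, 0, 0.1, 0, 0, 4], [220, 0, 0, 0.1, 0, 0, 6], [220, 0, 0, 0.1, 0, 0, 8], [220, 0, 0, 0.2, 0, 0, 10], [220, 0, 0, 0.2, 0, 0, 12], [220, 0, 0, 0.2, 0, 0, 14], [220, 0, 0, 0.3, 0, 0, 16], [220, 0, 0, 0.3, 0, 0, 18], [220, 0, 0, 0.3, 0, 0, 20]])

```text
t: 16.98
position: [0.5299, -0.0456, 0.0256]
tool_rot: [0.94, 0.342, -0.001, -0.001]
wrist_force: [-4.7, 0.5, 7.3]
finger_gap: 0.0288
grip_force: 31.6
```

```bash
python3 st.py
```

```text
{'t': 16.9833, 'position': [0.5299, -0.0456, 0.0256], 'wrist_force': [-4.6568, 0.4712, 7.3281], 'wrist_torque': [0.1987, 1.0987, 0.2664], 'finger_gap': 0.0288, 'grip_force': 31.5985} yaw -140.0 tz [-0.002  0.001 -1.   ] q7 -0.6623053555357106
```

Emit:
apply_moves(deltas=[[220, 0, 0, 0.1, 0, 0, 2], [220, 0, 0, 0.1, 0, 0, 4], [220, 0, 0, 0.1, 0, 0, 6], [220, 0, 0, 0.1, 0, 0, 8], [220, 0, 0, 0.2, 0, 0, 10], [220, 0, 0, 0.2, 0, 0, 11], [220, 0, 0, 0.2, 0, 0, 12], [220, 0, 0, 0.2, 0, 0, 13], [220, 0, 0, 0.2, 0, 0, 14], [220, 0, 0, 0.2, 0, 0, 15]])

```text
t: 17.82
position: [0.5315, -0.0449, 0.0255]
tool_rot: [0.976, 0.217, 0.0, -0.001]
wrist_force: [-0.8, 2.6, 5.5]
finger_gap: 0.0289
grip_force: 31.8
```

```bash
python3 st.py
```

```text
{'t': 17.8167, 'position': [0.5315, -0.0449, 0.0255], 'wrist_force': [-0.7987, 2.5614, 5.4791], 'wrist_torque': [0.5067, 0.3133, 0.4066], 'finger_gap': 0.0289, 'grip_force': 31.7887} yaw -154.9 tz [ 0.     0.001 -1.   ] q7 -0.8701754159969606
```

Emit:
apply_moves(deltas=[[220, 0, 0, 0, 0, 0, 2], [220, 0, 0, 0, 0, 0, 4], [220, 0, 0, 0, 0, 0, 6], [220, 0, 0, 0, 0, 0, 8], [220, 0, 0, 0, 0, 0, 10], [220, 0, 0, 0, 0, 0, 10], [220, 0, 0, 0, 0, 0, 10], [220, 0, 0, 0, 0, 0, 10], [220, 0, 0, 0, 0, 0, 10], [220, 0, 0, 0, 0, 0, 10]])

```text
t: 18.65
position: [0.5334, -0.0446, 0.0257]
tool_rot: [0.991, 0.132, 0.002, -0.0]
wrist_force: [3.6, 4.6, 4.2]
finger_gap: 0.0286
grip_force: 31.6
```

```bash
python3 st.py
```

```text
{'t': 18.65, 'position': [0.5334, -0.0446, 0.0257], 'wrist_force': [3.6251, 4.6025, 4.1867], 'wrist_torque': [0.9825, -0.8503, 0.391], 'finger_gap': 0.0286, 'grip_force': 31.6088} yaw -164.8 tz [ 0.004  0.001 -1.   ] q7 -1.0082775951137635
```

Emit:
apply_moves(deltas=[[220, 0, 0, 0, 0, 0, -5], [220, 0, 0, -0.1, 0, 0, -10], [220, 0, 0, -0.1, 0, 0, -15], [220, 0, 0, -0.2, 0, 0, -20], [220, 0, 0, -0.3, 0, 0, -25], [220, 0, 0, -0.4, 0, 0, -30], [220, 0, 0, -0.5, 0, 0, -35], [220, 0, 0, -0.6, 0, 0, -40], [220, 0, 0, -0.7, 0, 0, -45], [220, 0, 0, -0.8, 0, 0, -50]])

```text
t: 19.48
position: [0.531, -0.0451, 0.0262]
tool_rot: [0.842, 0.539, 0.0, -0.001]
wrist_force: [-1.2, 4.2, 6.3]
finger_gap: 0.0289
grip_force: 31.8
```

```bash
python3 st.py
```

```text
{'t': 19.4833, 'position': [0.531, -0.0451, 0.0262], 'wrist_force': [-1.2494, 4.2198, 6.2921], 'wrist_torque': [0.9112, 0.3374, -0.0652], 'finger_gap': 0.0289, 'grip_force': 31.8219} yaw -114.7 tz [-0.     0.002 -1.   ] q7 -0.3089614761017021
```

Emit:
apply_moves(deltas=[[220, 0, 0, -0.1, 0, 0, -6], [220, 0, 0, -0.2, 0, 0, -12], [220, 0, 0, -0.3, 0, 0, -18], [220, 0, 0, -0.4, 0, 0, -24], [220, 0, 0, -0.5, 0, 0, -30], [220, 0, 0, -0.6, 0, 0, -36], [220, 0, 0, -0.7, 0, 0, -42], [220, 0, 0, -0.8, 0, 0, -47], [220, 0, 0, -0.8, 0, 0, -47], [220, 0, 0, -0.8, 0, 0, -47]])

```text
t: 20.32
position: [0.5301, -0.0455, 0.0269]
tool_rot: [0.559, 0.829, -0.0, -0.001]
wrist_force: [-2.9, 3.2, 7.6]
finger_gap: 0.0287
grip_force: 32.2
```

```bash
python3 st.py
python3 - <<'E'
from h import *
from plant import manip
d={n:manip.snapshot(n) for n in("scene","top","wrist")};pickle.dump(d,open("d11.pkl","wb"))
for n in d:
    f=d[n]["frame"];h=cv2.cvtColor(f,cv2.COLOR_RGB2HSV)
    m=(h[...,0]>10)&(h[...,0]<30)&(h[...,1]>110)&(h[...,2]>80)
    u0,v0=proj(d[n],(.5313,-.046,.070));w=np.zeros_like(m);w[int(v0)-45:int(v0)+46,int(u0)-45:int(u0)+46]=1;m&=w
    v,u=np.nonzero(m);print(n,len(u),u.mean(),v.mean(),"pred",u0,v0)
E
```

```text
{'t': 20.3167, 'position': [0.5301, -0.0455, 0.0269], 'wrist_force': [-2.9062, 3.151, 7.5543], 'wrist_torque': [0.8149, 0.766, -0.0599], 'finger_gap': 0.0287, 'grip_force': 32.1618} yaw -68.0 tz [-0.002  0.001 -1.   ] q7 0.34940806775807826
scene 85 334.43529411764706 180.2941176470588 pred 334.867899407678 178.30901709447815
top 0 nan nan pred 352.1220239060692 187.07898537782398
wrist 2757 325.3917301414581 264.0594849474066 pred 329.27777308699103 261.05669161569386<stdin>:8: RuntimeWarning: Mean of empty slice.
  ret = ret.dtype.type(ret / rcount)
```

Emit:
apply_moves(deltas=[[220, 0.4, -0.2, -0.2, 0, 0, 0], [220, 0.8, -0.4, -0.4, 0, 0, 0], [220, 1.3, -0.5, -0.5, 0, 0, 0], [220, 1.3, -0.5, -0.5, 0, 0, 0], [220, 1.3, -0.5, -0.5, 0, 0, 0], [220, 1.3, -0.5, -0.5, 0, 0, 0], [220, 1.3, -0.5, -0.5, 0, 0, 0], [220, 1.3, -0.5, -0.5, 0, 0, 0], [220, 1.3, -0.5, -0.5, 0, 0, 0], [220, 1.3, -0.5, -0.5, 0, 0, 0]])

```text
t: 21.3
position: [0.5298, -0.0451, 0.0269]
tool_rot: [0.559, 0.829, -0.0, -0.0]
wrist_force: [-2.2, 2.2, 6.3]
finger_gap: 0.0289
grip_force: 31.9
```

```bash
python3 st.py
python3 - <<'E'
from h import *
d=pickle.load(open("d11.pkl","rb"))["scene"];f=d["frame"];g=cv2.cvtColor(f,cv2.COLOR_RGB2HSV)
# vertical silhouette of the cell: bright->grey transitions per row, versus projected upright edges
for z in(.02,.03,.04,.05):
    print(z,[proj(d,(.5313+a,-.046+b,z)).round(1).tolist() for a,b in((.016,.016),(-.016,.016),(-.016,-.016))])
for v in range(184,204,2): print(v,g[v,318:350,2].tolist())
E
```

```text
{'t': 21.3, 'position': [0.5298, -0.0451, 0.0269], 'wrist_force': [-2.1854, 2.2379, 6.3481], 'wrist_torque': [0.6024, 0.5796, 0.0647], 'finger_gap': 0.0289, 'grip_force': 31.882} yaw -68.0 tz [-0.001  0.    -1.   ] q7 0.3469484880823762
0.02 [[324.7, 193.0], [333.2, 200.3], [343.2, 194.6]]
0.03 [[324.8, 190.0], [333.4, 197.2], [343.5, 191.6]]
0.04 [[324.9, 187.0], [333.5, 194.2], [343.7, 188.6]]
0.05 [[325.0, 183.9], [333.7, 191.1], [344.0, 185.5]]
184 [242, 241, 241, 240, 240, 240, 241, 237, 207, 119, 88, 87, 96, 96, 94, 93, 94, 94, 93, 92, 84, 73, 79, 82, 77, 73, 119, 193, 207, 150, 111, 87]
186 [240, 240, 239, 240, 240, 239, 240, 237, 198, 95, 71, 74, 83, 89, 92, 94, 93, 94, 95, 94, 93, 91, 89, 84, 80, 74, 74, 92, 128, 181, 185, 112]
188 [240, 240, 239, 239, 239, 238, 238, 234, 196, 96, 72, 71, 67, 70, 78, 87, 87, 81, 86, 91, 84, 77, 74, 71, 72, 80, 126, 199, 229, 213, 156, 109]
190 [240, 240, 239, 239, 238, 237, 237, 235, 197, 97, 72, 72, 73, 71, 71, 74, 73, 74, 71, 69, 65, 67, 70, 71, 75, 86, 155, 218, 233, 233, 229, 201]
192 [239, 239, 238, 238, 238, 239, 238, 226, 168, 88, 73, 72, 76, 74, 72, 72, 71, 70, 71, 72, 73, 72, 74, 73, 73, 92, 174, 227, 232, 234, 234, 234]
194 [162, 216, 234, 236, 235, 234, 221, 172, 116, 78, 74, 72, 73, 74, 71, 74, 74, 72, 72, 72, 73, 70, 72, 72, 72, 94, 177, 229, 233, 233, 234, 233]
196 [43, 53, 88, 124, 136, 133, 118, 97, 85, 74, 74, 73, 74, 73, 72, 73, 72, 73, 71, 69, 73, 73, 72, 73, 76, 107, 185, 229, 234, 234, 232, 231]
198 [45, 44, 48, 68, 91, 99, 104, 110, 98, 75, 73, 71, 74, 72, 74, 73, 73, 74, 73, 73, 71, 72, 72, 76, 83, 121, 199, 233, 228, 200, 135, 112]
200 [48, 45, 48, 79, 113, 129, 130, 131, 129, 121, 97, 74, 72, 72, 73, 73, 73, 72, 74, 72, 73, 83, 122, 183, 216, 195, 146, 120, 99, 101, 120, 144]
202 [45, 44, 51, 81, 116, 130, 131, 130, 128, 129, 126, 125, 114, 91, 74, 72, 75, 79, 94, 116, 129, 126, 115, 98, 98, 100, 113, 141, 200, 234, 238, 241]
```

```bash
python3 -c "
from plant import manip
print(manip.close_job())"
```

```text
the job is handed in; nothing more can be done
None
```

I handed the job in with the cell upright in the rail and the cap still gripped at about 32 N: it was screwed to its stop, then backed off about 97° of tool turn (play allowed for), though I read that setting from torque and tool angle, not the marks.

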